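# Open the brush steriliser case

### The job

Open the wider of the two steriliser cases: press down the release tab on its front so that the lid springs ajar by itself, let go of the tab, then push the lid up and over until it leans back against its stop and stays there. Leave the small case shut, the brush lying in the case, and do not shift, lift or tip the cases or anything else on the counter.

Things in the scene. Friction and masses are not known exactly. Their poses are not given: they have to be found in the camera images.
- wide_case: The wide steriliser case: a white plastic open-topped tray with a flat grey lid and a steel tab on its front. Tray 170 mm (x) by 240 mm (y), rim 85 mm high, walls 5 mm, about 2.5 kg. Origin: centre of its underside; z up, x from the case's front (tab side) towards its hinge side, y to the left seen from the front. The case stands loose on rubber feet and slides if pushed with over 10 N.
- wide_lid (a joint): Lid angle of the wide case (rad): 0 shut and latched, about 0.42 sprung ajar once the tab is pressed, 1.85 fully open at its stop, 0.28 beyond upright. A spring pin lifts it only to ajar; above that it is free and damped, sinks back to ajar if let go before upright and settles on the stop in 1 to 3 s once beyond upright. Pushing it takes 1 to 5 N at the free edge.
- wide_hinge (a point): Middle of the wide case's lid hinge: 85 mm from the case's centre on its far side (case x = +85 mm), 85 mm above the counter. The hinge axis is the case's y axis; the lid rises from the front and turns over away from the front.
- wide_lid_edge (a point): Middle of the free front edge of the wide case's lid, on its underside; moves with the lid. The lid is a flat slab 178 mm from hinge to free edge, 240 mm wide, 12 mm thick, 0.28 kg; shut, its underside is level with the rim and it overhangs the front wall by 8 mm.
- wide_tab (a joint): Angle of the wide case's release tab (rad): 0 at rest, 0.3 pressed down fully; the latch lets go at about 0.13 to 0.2. It springs back by itself. Fully down takes about 4 N at the pressing point, which then has sunk about 9 mm.
- wide_tab_press (a point): Pressing point on the upper face of the wide case's tab, 48 mm above the counter at rest. The tab is a level steel plate 46 mm wide and 6 mm thick that sticks out 46 mm from the middle of the front wall and rocks about the wall; this point is 32 mm out from the wall, 117 mm from the case's centre.
- small_case: The small steriliser case, to be left shut: the same build with a tab of the same size, tray 130 mm by 130 mm, rim 85 mm high, 12 mm thick lid. Origin: centre of its underside; z up, x from the case's front (tab side) towards its hinge side, y to the left seen from the front. The case stands loose on rubber feet. Either case may stand left or right.
- small_lid (a joint): Angle of the small case's lid (rad): 0 shut.
- stored_brush: Black hairbrush lying in the wide case, 190 mm long and 55 mm wide, under 35 mm high, along the case's y; hidden until the lid opens. Origin: centre of its underside.
- paddle_brush: Grey hairbrush lying on the counter in front, between the cases and the robot, 170 mm by 50 mm, 30 mm high, its length along its x. Origin: centre of its underside.
- spray_bottle: Slim clear spray bottle with a white nozzle standing between the two cases, 34 mm across, 130 mm high. Origin: centre of its underside.
- mist_bottle: Clear spray bottle with a white nozzle at the far left, 40 mm across, 150 mm high. Origin: centre of its underside.
- flat_jar: Flat pale jar at the front left, 72 mm across, 45 mm high. Origin: centre of its underside.
- cream_jar: Pale jar at the far right, 80 mm across, 50 mm high. Origin: centre of its underside.
- lotion_bottle: White bottle at the front right, 48 mm across, 140 mm high. Origin: centre of its underside.
Not all that is in view belongs to the job. What is shaped like the small_case but purple is not meant.

How it is judged:
By the outcome, as a careful person would: the job done as asked, in the order asked, and still so for the second after the job is handed in, with the robot touching nothing.
It also fails if it takes over 48 s, if anything falls off the work surface, if the arm or the gripper's body presses on something with over 40 N, if the wrist force passes 120 N, or if a joint passes its speed limit or range.

### The arm

A 6-joint arm with a two-finger parallel gripper is mounted at the origin on the work surface. World frame = base frame: x ahead of the robot, y to its left, z up, the work surface at z = 0. Lengths are in m, angles in rad, forces in N, time in s.
With the tool pointing down it reaches from about 0.35 to 0.975 m from the base axis. Payload 4.9 kg.
Tool frame: the origin (TCP) lies at the very end of the fingers, on their centre line; the grasp point (between the pads) lies ctrl.grip_point_offset behind it (ctrl.grip_point_offset is the distance from the TCP to the grasp point, in m); z points along the fingers, y is the direction in which the jaws open and shut (so a half turn about z gives the same grasp; the last joint's range is limited). The gripper opens to 85 mm and grips with 20 to 120 N. Pads are 22 mm wide; open, the fingers measure 114 mm over their backs; the gripper's body (76 mm by 85 mm) begins 54 mm behind the grasp point. The pads swing forward as they close: fully open they stand 13 mm farther back than shut.
Start: joints at [-1.28, 0.053, 1.613, -0, 1.476, -0.119], TCP at [0.249, -0.573, 0.231] pointing down, gripper open.
Joint ranges: [-3.01, 3.01], [-1.01, 2.22], [0.06, 2.58], [-1.02, 4.17], [0.09, 2.62], [-3.14, 3.14]. Speed limits (rad/s): [2.57, 2.57, 3.14, 3.14, 3.14, 3.14].

### API

Orientations are given as a rotation vector (axis times angle).
In Python, from station import ctrl gives the robot as it stands. The module is installed in compiled form; this text tells all that it offers.
- The arm moves only by the shell command python3 -m creep 'ROWS' [FORCE]. ROWS is JSON, a list of rows, each a list of 5 numbers: the closure in counts, from 0 (fully open) to 255 (shut), then the shift along the tool's x, y, z in mm, then the turn about the tool's z in rad. A call has 1 to 12 rows; each row is the pose to reach, as a shift and turn from the pose commanded when the call began, along the tool's axes at that moment; what a row does not reach only later rows make up. A row lasts 1/12 s, in which the tool goes at most 41.7 mm and 7.16 degrees, less where a joint would pass 70% of its speed; a pose out of reach is approached as far as the arm can. A call with a gripper value outside its range is refused whole. The fingers move at their own pace and stop on an object; FORCE is the grip in N (left out, the last holds). Time passes only in rows, so rows that repeat a pose let the fingers close. It gives the time, the measured TCP pose, the force and the opening at its end, in the units of the state.
- ctrl.get_obs(): the state, without advancing time (a new reading comes with each control period).
- ctrl.get_image(name): name is "side" or "top"; returns the picture (384x512x3 uint8, red, green, blue); there is no depth.
- ctrl.calibration(name): a dict with "fx", "fy", "cx", "cy" (pixels), "k1" (the pictures are not rectified: a ray, as slopes to the right and down, at radius r is drawn at 1 + k1 r^2 times it, then the intrinsics apply), "R" (3x3) and "t" (3): a world point X has camera coordinates R X + t. Camera axes: x right, y down, z forward; pixel columns grow to the right and rows downward; lengths in m; the calibration is good to about 2 mm. A picture is of the moment at which its call begins. calibration takes no time and is no camera call.
- ctrl.finish_job(): hands the job in, once; it reports no verdict.
Trained networks look in the newest picture that a camera, given by its name, has taken for a name from the list of things; names that differ only in an ending like _2 or _b are one class to them, and where a whole thing is asked for, a point or a joint stands for the part that bears it (a point fixed in the world has none). Each returns a list of dicts, best first, with "conf" (0 to 1); they miss things now and then, are a little off and sometimes report something else, mostly with a low value. They report only what shows in the picture. A call takes as long as a camera call. They do not tell look-alikes from the thing itself.
- ctrl.boxes_of(camera, label): "rect" ([left, top, width, height] in pixels, round what is visible of it).
- ctrl.outline_of(camera, label): "mask" (384x512 bool, what is visible of it) and "rect" ([left, top, width, height] in pixels, round what is visible of it).
The state is a dict: "t": time; "q": joint angles; "dq": joint speeds; "effort": joint torques, N m; "tool_pos": TCP position; "tool_rot": TCP orientation; "contact_force": force on the tool from outside, world axes, zero at the start; "wrist_torque": the same for the moment, N m; "opening": finger opening in m.
Only numpy, scipy, OpenCV 4.12 (cv2) and the standard library are available. Lean on these libraries where they do the work, as an engineer would, in place of code of your own. Each camera call takes 0.05 s, during which the arm holds its last target. There are 200 camera calls.

## Working session

There is one attempt and no reset: what is moved stays moved. The work goes in short steps, Python scripts to look and compute and a shell command to move; the robot and the scene stay as the last step left them, time stands still between calls to the robot, and variables do not carry over. Pictures are saved under pics/ and viewed, about 8 in all and at most 12, crops included, and the job is handed in when it is done.

```bash
mkdir -p pics
cat > h.py <<'E'
import numpy as np, cv2
from station import ctrl
def ray(cam,u,v):
    c=ctrl.calibration(cam); a,b=(u-c["cx"])/c["fx"],(v-c["cy"])/c["fy"]
    rd=np.hypot(a,b); r=rd
    for _ in range(30): r=rd/(1+c["k1"]*r*r)
    s=r/rd if rd>0 else 1
    R=np.array(c["R"]);t=np.array(c["t"])
    return -R.T@t, R.T@np.array([a*s,b*s,1])
def at_z(cam,u,v,z):
    o,d=ray(cam,u,v); return o+d*(z-o[2])/d[2]
def proj(cam,X):
    c=ctrl.calibration(cam); p=np.array(c["R"])@np.array(X)+np.array(c["t"]); a,b=p[:2]/p[2]
    f=1+c["k1"]*(a*a+b*b); return c["fx"]*a*f+c["cx"],c["fy"]*b*f+c["cy"]
def save(cam,name):
    im=ctrl.get_image(cam); cv2.imwrite(f"pics/{name}.png",im[:,:,::-1]); return im
E
python3 - <<'E'
from h import *
a=save("top","a"); b=save("side","b")
cv2.imwrite("pics/ab.png",np.vstack([a,b])[:,:,::-1]) 
for cam in("top","side"):
  c=ctrl.calibration(cam); print(cam,np.round(-np.array(c["R"]).T@np.array(c["t"]),3),c["fx"])
  for n in("wide_case","wide_lid","wide_tab","small_case","spray_bottle","paddle_brush"):
    for r in ctrl.boxes_of(cam,n)[:3]: print(n,round(r["conf"],2),np.round(r["rect"]))
print(ctrl.get_obs())
E
```

```text
top [0.363 0.014 1.259] 379.2487020918349
wide_case 0.84 [281. 143.  84.  76.]
wide_lid 0.66 [285. 144.  88.  65.]
wide_tab 0.64 [312. 206.  13.  16.]
small_case 0.77 [179. 161.  46.  62.]
small_case 0.75 [ 62. 225.  69.  44.]
spray_bottle 0.55 [179. 161.  47.  54.]
paddle_brush 0.92 [262. 194.  17.  50.]
side [0.41  0.865 0.703] 349.3938048066601
wide_case 0.62 [196. 133.  74.  65.]
wide_lid 0.68 [195. 136.  74.  42.]
wide_lid 0.18 [236. 198.  51.  15.]
small_case 0.78 [195. 211.  73.  60.]
small_case 0.61 [261. 321.  72.  63.]
spray_bottle 0.77 [212. 173.  12.  32.]
paddle_brush 0.79 [238. 200.  51.   9.]
{'t': 0.7, 'q': array([-1.27996677e+00,  5.26636342e-02,  1.61289165e+00, -1.01061507e-05,
        1.47597425e+00, -1.18981217e-01]), 'dq': array([ 3.93008054e-04,  1.79186638e-03,  3.84264808e-03,  1.19215369e-03,
        1.15918532e-04, -7.06194300e-05]), 'effort': array([ 7.47905651e-04, -3.93554664e+01, -3.70367861e+01, -6.92218191e-05,
        4.53375287e-04, -1.99010856e-06]), 'tool_pos': array([ 0.24902856, -0.57323607,  0.23133114]), 'tool_rot': array([ 3.07580857e+00,  6.39222585e-01, -7.23633322e-06]), 'contact_force': array([0.40750074, 0.19376848, 0.23718105]), 'wrist_torque': array([ 0.00586869,  0.02419291, -0.00314673]), 'opening': 0.08521760240466959}
```

View pics/a.png

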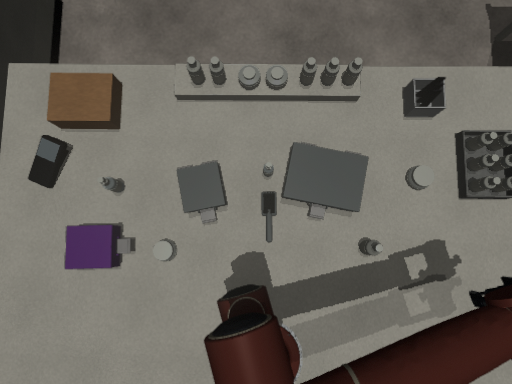

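View pics/b.png

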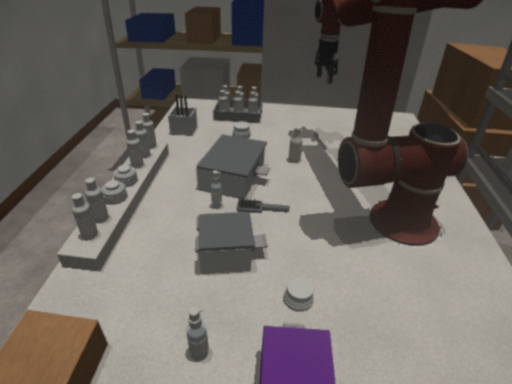

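Top: the wide case is at about (325,178) with its tab at (317,211). The small case is at (202,187), the spray bottle at (268,169), the paddle brush at (269,215) and the lotion bottle at (371,247). The side view agrees. Next I fit the lid rectangle.

Run:
```python
from h import *
im=ctrl.get_image("top")
for n,z in(("wide_lid",.097),("wide_tab",.048)):
  for o in ctrl.outline_of("top",n)[:1]:
    m=o["mask"].astype(np.uint8); cs=max(cv2.findContours(m,0,1)[0],key=cv2.contourArea)[:,0]
    P=np.array([at_z("top",u,v,z)[:2] for u,v in cs],np.float32)
    print(n,o["conf"],o["rect"],cv2.minAreaRect(P)); print(np.round(cv2.boxPoints(cv2.minAreaRect(P)),3).tolist())
# colour-based lid
g=cv2.cvtColor(im,cv2.COLOR_RGB2GRAY); print(g[178,325],g[150,325],g[211,317],g[120,325])
print(g[160:225:2,317].tolist(), g[178,276:380:3].tolist())
m=((g<g[178,325]+18)).astype(np.uint8); m[:, :276]=0; m[:,376:]=0; m[:138]=0; m[222:]=0
m=cv2.morphologyEx(m,cv2.MORPH_OPEN,np.ones((19,19)))
cs=max(cv2.findContours(m,0,1)[0],key=cv2.contourArea)[:,0]
P=np.array([at_z("top",u,v,.097)[:2] for u,v in cs],np.float32); print(cv2.minAreaRect(P),cv2.boxPoints(cv2.minAreaRect(P)).tolist())
for n,u,v,z in (("tab end",316,217,.048),("lotion",371,247,.1),("spray",268,169,.1),("brush",269,215,.02)): print(n,at_z("top",u,v,z).round(3))
c=im[130:230,250:390]; cv2.imwrite("pics/c.png",cv2.resize(c,None,fx=5,fy=5,interpolation=2)[:,:,::-1])
```

```text
wide_lid 0.8 [282.5, 139.7, 88.5, 71.5] ((0.5659536719322205, -0.18247950077056885), (0.23915375769138336, 0.17827099561691284), 79.02579498291016)
[[0.4560000002384186, -0.28299999237060547], [0.6309999823570251, -0.31700000166893005], [0.6759999990463257, -0.0820000022649765], [0.5009999871253967, -0.04800000041723251]]
wide_tab 0.57 [309.9, 203.3, 14.2, 14.2] ((0.46285581588745117, -0.1626291275024414), (0.04704351723194122, 0.04670243710279465), 79.01421356201172)
[[0.4350000023841858, -0.1809999942779541], [0.48100000619888306, -0.1899999976158142], [0.49000000953674316, -0.14399999380111694], [0.4440000057220459, -0.13500000536441803]]
80 78 119 133
[80, 79, 80, 80, 80, 80, 79, 80, 80, 81, 81, 81, 81, 81, 81, 81, 81, 81, 81, 81, 83, 83, 90, 96, 117, 119, 120, 118, 96, 94, 112, 132, 131] [127, 131, 132, 57, 82, 82, 81, 82, 82, 81, 81, 82, 81, 80, 80, 80, 80, 79, 79, 79, 80, 79, 79, 79, 79, 79, 79, 78, 79, 79, 126, 126, 127, 129, 130]
((0.5621623396873474, -0.1781574785709381), (0.24606925249099731, 0.18968506157398224), 79.16793823242188) [[0.4458876848220825, -0.28117606043815613], [0.6321929693222046, -0.3168237507343292], [0.6784369945526123, -0.07513889670372009], [0.49213171005249023, -0.039491206407547]]
tab end [ 0.442 -0.158  0.048]
lotion [ 0.349 -0.316  0.1  ]
spray [ 0.586 -0.004  0.1  ]
brush [ 0.449 -0.009  0.02 ]
```

View pics/c.png

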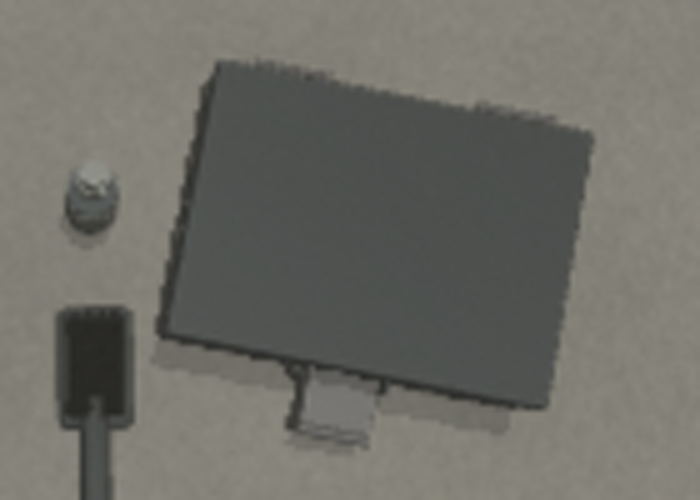

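```bash
cat >> h.py <<'E'
from scipy.spatial.transform import Rotation as Ro
C=np.array([.570,-.183]); yaw=-.1915; ax=np.array([np.cos(yaw),np.sin(yaw)]); ay=np.array([-ax[1],ax[0]])
def case(cx,cy=0,z=0): return np.r_[C+cx*ax+cy*ay,z]
def go(X,tool_y_yaw=None):
    o=ctrl.get_obs(); R=Ro.from_rotvec(o["tool_rot"]).as_matrix()
    d=R.T@(np.array(X)-o["tool_pos"])*1000
    tw=0 if tool_y_yaw is None else -(tool_y_yaw-np.arctan2(R[1,1],R[0,1]))
    print("shift",d.round(1),"turn",round(tw,3)); return d
def st():
    o=ctrl.get_obs(); p=o["tool_pos"]; d=p[:2]-C
    print("t",round(o["t"],2),"case xyz",np.round([d@ax,d@ay,p[2]],4),"F",o["contact_force"].round(2),"open",round(o["opening"],4),"rot",o["tool_rot"].round(3))
E
python3 -c "
from h import *
st(); print(ctrl.grip_point_offset, case(-.117), case(-.169)); go(case(-.169,0,.16),yaw)"
```

```text
t 0.85 case xyz [-0.2408 -0.4442  0.2313] F [-0.52  0.46 -0.29] open 0.0852 rot [3.076 0.639 0.   ]
0.0187 [ 0.45513878 -0.16073119  0.        ] [ 0.40408935 -0.15083394  0.        ]
shift [ 310.5 -325.7   71.3] turn -0.97
```

```bash
python3 -m creep '[[0,28,-30,0,-0.1],[0,56,-59,0,-0.2],[0,84,-89,0,-0.3],[0,113,-118,0,-0.4],[0,141,-148,0,-0.5],[0,169,-178,0,-0.6],[0,198,-207,0,-0.7],[0,226,-237,0,-0.8],[0,254,-266,0,-0.9],[0,282,-296,20,-0.97],[0,310.5,-325.7,45,-0.97],[0,310.5,-325.7,71,-0.97]]'; python3 -c "
from h import *
st(); go(case(-.169,0,.09),yaw)"
```

```text
t: 1.85
tool_pos: [0.4067, -0.1479, 0.1626]
tool_rot: [2.414, 2.002, 0.006]
contact_force: [1.0, -0.8, 1.0]
opening: 0.0855
t 1.85 case xyz [-0.167   0.0034  0.1626] F [ 0.99 -0.82  1.02] open 0.0855 rot [2.414 2.002 0.006]
shift [-3.3 -2.5 72.6] turn 0.005
```

```bash
python3 -m creep '[[0,0,0,25,0],[0,0,0,50,0],[0,0,0,75,0],[0,0,0,75,0],[0,0,0,75,0]]'
python3 - <<'E'
from h import *
st(); go(case(-.169,0,.05),yaw)
a=ctrl.get_image("top")[130:260,230:390]; b=ctrl.get_image("side")[110:230,180:330]
f=lambda x:cv2.resize(x,(500,400),interpolation=2)
cv2.imwrite("pics/d.png",cv2.resize(np.hstack([f(a),f(b)]),(800,320))[:,:,::-1])
E
```

```text
t: 2.27
tool_pos: [0.4031, -0.1502, 0.0844]
tool_rot: [-2.421, -1.998, 0.002]
contact_force: [-0.2, 0.1, 1.7]
opening: 0.0855
t 2.27 case xyz [-0.1701  0.0004  0.0844] F [-0.18  0.09  1.68] open 0.0855 rot [-2.421e+00 -1.998e+00  2.000e-03]
shift [-0.5  1.2 34.4] turn 0.001
```

View pics/d.png

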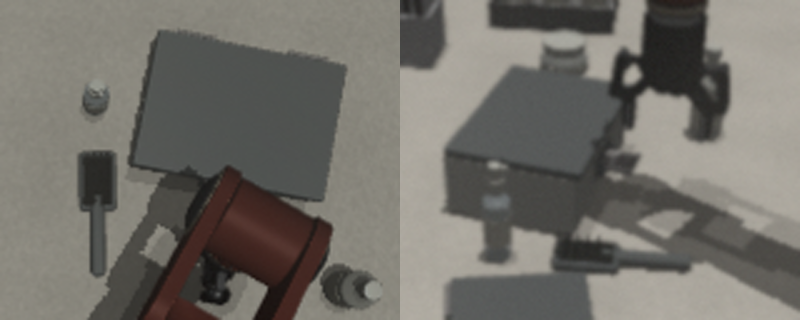

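Top: the gripper is in front of the tab, and the brush (95,190) and lotion bottle (350,285) are clear. Side: the case-side finger at (622,115) is just above the tab at (620,160). I'll back off 5 mm for lid clearance and come down gently.

```bash
python3 -m creep '[[0,0,-5,12,0],[0,0,-5,24,0],[0,0,-5,30,0],[0,0,-5,32,0],[0,0,-5,34,0],[0,0,-5,36,0],[0,0,-5,36,0],[0,0,-5,36,0]]'; python3 -c "
from h import *
st()"
```

```text
t: 3.03
tool_pos: [0.3994, -0.15, 0.0497]
tool_rot: [2.423, 1.999, 0.0]
contact_force: [-0.4, 0.5, 0.2]
opening: 0.0853
t 3.03 case xyz [-1.737e-01 -1.000e-04  4.970e-02] F [-0.39  0.48  0.24] open 0.0853 rot [2.423 1.999 0.   ]
```

```bash
python3 -m creep '[[0,0,-1,3,0],[0,0,-1,6,0],[0,0,-1,9,0],[0,0,-1,12,0],[0,0,-1,14,0],[0,0,-1,14,0],[0,0,-1,14,0]]'; python3 -c "
from h import *
st()"
```

```text
t: 3.62
tool_pos: [0.3981, -0.1496, 0.0351]
tool_rot: [-2.423, -1.999, 0.0]
contact_force: [-0.1, -0.1, 0.2]
opening: 0.0853
t 3.62 case xyz [-1.752e-01  1.000e-04  3.510e-02] F [-0.06 -0.12  0.24] open 0.0853 rot [-2.423 -1.999  0.   ]
```

```bash
python3 -m creep '[[0,0,0,2,0],[0,0,0,4,0],[0,0,0,6,0],[0,0,0,6,0],[0,0,0,6,0]]'; python3 -c "
from h import *
st()"
```

```text
t: 4.03
tool_pos: [0.3983, -0.1498, 0.0293]
tool_rot: [2.423, 1.999, 0.0]
contact_force: [-0.3, -0.7, 1.4]
opening: 0.085
t 4.03 case xyz [-0.1749 -0.      0.0293] F [-0.33 -0.66  1.4 ] open 0.085 rot [2.423 1.999 0.   ]
```

Contact (1.4 N). Press further.

```bash
python3 -m creep '[[0,0,0,1.5,0],[0,0,0,3,0],[0,0,0,4.5,0],[0,0,0,6,0],[0,0,0,6,0],[0,0,0,6,0]]'
python3 - <<'E'
from h import *
st()
b=ctrl.get_image("side")[110:230,180:330]
cv2.imwrite("pics/e.png",cv2.resize(b,(600,480),interpolation=2)[:,:,::-1])
E
```

```text
t: 4.53
tool_pos: [0.3984, -0.1498, 0.0235]
tool_rot: [2.423, 1.999, 0.0]
contact_force: [0.8, -0.6, 3.3]
opening: 0.0853
t 4.53 case xyz [-1.747e-01 -1.000e-04  2.350e-02] F [ 0.79 -0.57  3.27] open 0.0853 rot [2.423 1.999 0.   ]
```

View pics/e.png

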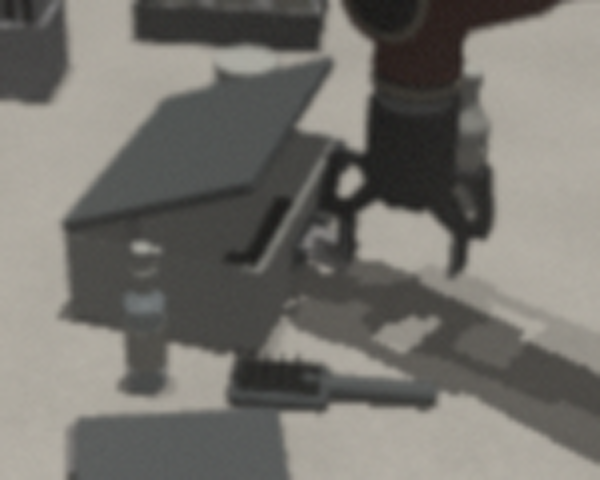

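The lid has sprung ajar, with its free edge near (330,60)–(255,190). The stored brush shows inside, and the finger is on the tab at (320,250). Now I lift straight up and shut the fingers in front of the lid.

```bash
python3 -m creep '[[0,0,0,-15,0],[0,0,0,-35,0],[0,0,-10,-70,0],[100,0,-10,-107,0],[200,0,-10,-107,0],[255,0,-10,-107,0],[255,0,0,-107,0],[255,0,10,-107,0],[255,0,20,-107,0],[255,0,20,-107,0],[255,0,20,-107,0],[255,0,20,-107,0]]' 40
python3 - <<'E'
from h import *
st()
b=ctrl.get_image("side")[80:230,180:370]
cv2.imwrite("pics/f.png",cv2.resize(b,(608,480),interpolation=2)[:,:,::-1])
E
```

```text
t: 5.58
tool_pos: [0.4166, -0.1529, 0.1288]
tool_rot: [-2.421, -1.998, 0.002]
contact_force: [0.4, 0.2, -0.1]
opening: -0.0004
t 5.58 case xyz [-0.1563  0.0004  0.1288] F [ 0.37  0.21 -0.08] open -0.0004 rot [-2.421e+00 -1.998e+00  2.000e-03]
```

View pics/f.png

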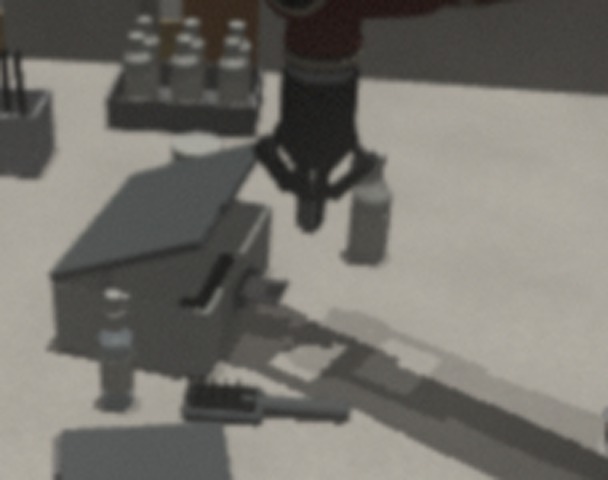

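Lid ajar, tab released, and the shut fingers are in front of the lid edge. The knuckles bulge towards the lid (265,150), so I turn the tool 90° to move them sideways.

```bash
python3 -m creep '[[255,0,0,0,0.12],[255,0,0,0,0.24],[255,0,0,0,0.36],[255,0,0,0,0.48],[255,0,0,0,0.6],[255,0,0,0,0.72],[255,0,0,0,0.84],[255,0,0,0,0.96],[255,0,0,0,1.08],[255,0,0,0,1.2],[255,0,0,0,1.32],[255,0,0,0,1.44]]'; python3 -m creep '[[255,0,0,0,0.13],[255,0,0,0,0.13],[255,0,0,0,0.13]]'; python3 -c "
from h import *
st(); print(ctrl.get_obs()['q'].round(2)); go(case(-.11,0,.13),yaw-np.pi/2)
for th in np.arange(.42,1.86,.12):
  print(round(th,2),(1000*np.array([.085-.178*np.cos(th),.085+.178*np.sin(th)])).round())"
```

```text
t: 6.63
tool_pos: [0.4171, -0.1532, 0.1299]
tool_rot: [-3.14, 0.104, 0.001]
contact_force: [-0.4, 0.9, 0.1]
opening: -0.0002
t: 6.88
tool_pos: [0.4173, -0.1533, 0.13]
tool_rot: [-3.128, 0.294, 0.001]
contact_force: [-0.2, 0.2, 0.2]
opening: 0.0002
t 6.88 case xyz [-1.555e-01  1.000e-04  1.300e-01] F [-0.17  0.18  0.17] open 0.0002 rot [-3.128e+00  2.940e-01  1.000e-03]
[-0.52 -0.32  2.12 -0.    1.34  1.24]
shift [45.5  0.3  0. ] turn 0.004
0.42 [-78. 158.]
0.54 [-68. 177.]
0.66 [-56. 194.]
0.78 [-42. 210.]
0.9 [-26. 224.]
1.02 [ -8. 237.]
1.14 [ 11. 247.]
1.26 [ 31. 254.]
1.38 [ 51. 260.]
1.5 [ 72. 263.]
1.62 [ 94. 263.]
1.74 [115. 260.]
1.86 [136. 256.]
```

```bash
python3 -m creep '[[255,30,0,0,0],[255,50,0,0,0],[255,60,0,0,0],[255,66,0,-3,0],[255,71,0,-12,0],[255,76,0,-22,0],[255,82,0,-31,0],[255,88,0,-39,0],[255,95,0,-47,0],[255,102,0,-55,0],[255,110,0,-62,0],[255,118,0,-69,0]]'
python3 - <<'E'
from h import *
st()
b=ctrl.get_image("side")[80:230,180:370]
cv2.imwrite("pics/g.png",cv2.resize(b,(608,480),interpolation=2)[:,:,::-1])
E
```

```text
t: 7.88
tool_pos: [0.533, -0.1758, 0.2025]
tool_rot: [3.127, -0.297, -0.002]
contact_force: [-5.9, 1.0, 4.7]
opening: 0.0002
t 7.88 case xyz [-0.0377 -0.      0.2025] F [-5.94  1.01  4.69] open 0.0002 rot [ 3.127e+00 -2.970e-01 -2.000e-03]
```

View pics/g.png

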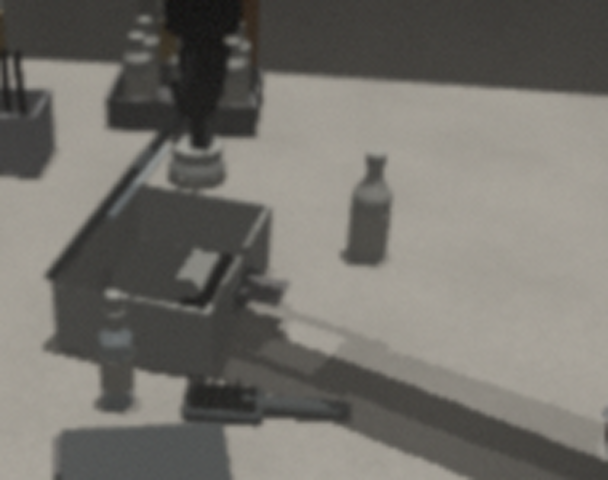

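The lid is at about 45–50°, with the edge at (165,130) against the finger. The tray has not visibly moved. I continue along the arc, slower.

```bash
python3 -m creep '[[255,7,0,-6,0],[255,14,0,-11,0],[255,22,0,-15,0],[255,30,0,-19,0],[255,38,0,-23,0],[255,46,0,-26,0]]'; python3 -m creep '[[255,8,0,-3,0],[255,16,0,-6,0],[255,25,0,-8,0],[255,34,0,-10,0],[255,43,0,-11,0],[255,52,0,-12,0]]'; python3 -c "
from h import *
st()"
```

```text
t: 8.43
tool_pos: [0.5799, -0.1846, 0.2256]
tool_rot: [-3.127, 0.298, -0.001]
contact_force: [-0.7, 0.2, 2.0]
opening: -0.0
t: 8.93
tool_pos: [0.6309, -0.1944, 0.2372]
tool_rot: [-3.127, 0.298, 0.0]
contact_force: [0.1, -0.5, -0.9]
opening: -0.0002
t 8.93 case xyz [0.0619 0.0004 0.2372] F [ 0.14 -0.54 -0.91] open -0.0002 rot [-3.127  0.298  0.   ]
```

```bash
python3 -m creep '[[255,6,0,0,0],[255,12,0,0,0],[255,18,0,0,0],[255,24,0,0,0],[255,30,0,0,0],[255,36,0,0,0],[255,36,0,0,0],[255,36,0,0,0]]'
python3 - <<'E'
from h import *
st()
b=ctrl.get_image("side")[80:230,180:370]
cv2.imwrite("pics/i.png",cv2.resize(b,(608,480),interpolation=2)[:,:,::-1])
E
```

```text
t: 9.6
tool_pos: [0.6654, -0.2011, 0.2372]
tool_rot: [-3.127, 0.298, 0.0]
contact_force: [0.1, -0.8, 0.2]
opening: 0.0
t 9.6 case xyz [0.0971 0.0004 0.2372] F [ 0.08 -0.83  0.19] open 0.0 rot [-3.127  0.298  0.   ]
```

View pics/i.png

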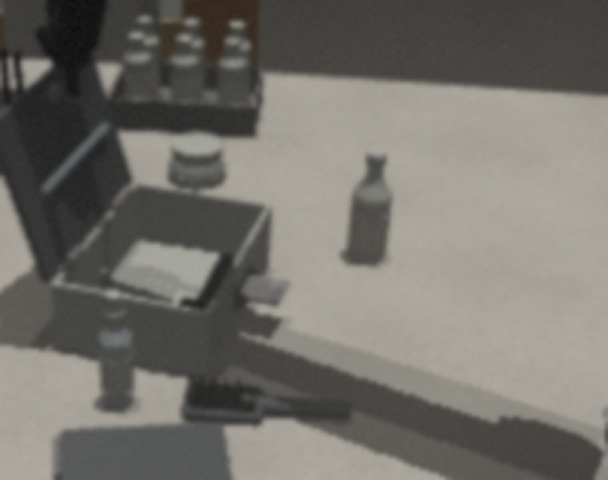

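The lid is past upright and leans back, upper edge from (5,105) to (95,70), with the brush in the tray. I withdraw, wait, and check.

```bash
python3 -m creep '[[255,-15,0,0,0],[255,-40,0,0,0],[255,-75,0,-10,0],[255,-110,0,-20,0],[255,-145,0,-30,0],[255,-180,0,-30,0],[255,-215,0,-30,0],[255,-250,0,-30,0],[255,-250,30,-30,0],[255,-250,60,-30,0],[255,-250,95,-30,0],[255,-250,130,-30,0]]'; python3 -m creep '[[255,0,35,0,0],[255,0,70,0,0],[255,0,105,0,0],[255,0,140,0,0],[255,0,140,0,0],[255,0,140,0,0],[255,0,140,0,0],[255,0,140,0,0],[255,0,140,0,0],[255,0,140,0,0],[255,0,140,0,0],[255,0,140,0,0]]'
python3 - <<'E'
from h import *
st()
a=ctrl.get_image("top")[100:290,150:410]; b=ctrl.get_image("side")[80:270,160:420]
cv2.imwrite("pics/j.png",cv2.resize(np.vstack([a,b]),(410,600),interpolation=2)[:,:,::-1])
for n,X in (("tab end",case(-.131,0,.048)),("front L rim",case(-.085,.12,.085)),("front R rim",case(-.085,-.12,.085)),("edge@1.85",case(.134,.12,.256)),("edge R",case(.134,-.12,.256))):
  print(n,np.round(proj("top",X)),np.round(proj("side",X)))
for n,z in(("wide_tab",.048),("spray_bottle",.1),("small_case",.09),("paddle_brush",.02),("lotion_bottle",.1)):
  for cam in("top","side"): print(n,cam,[(round(r["conf"],2),np.round(r["rect"]).tolist()) for r in ctrl.boxes_of(cam,n)[:2]])
E
```

```text
t: 10.65
tool_pos: [0.3943, -0.2823, 0.2679]
tool_rot: [3.126, -0.297, 0.002]
contact_force: [0.5, 0.5, 0.1]
opening: -0.0001
t: 11.65
tool_pos: [0.369, -0.4185, 0.2675]
tool_rot: [3.127, -0.297, 0.0]
contact_force: [0.6, -0.3, -0.7]
opening: -0.0002
t 11.65 case xyz [-0.1525 -0.2694  0.2675] F [ 0.59 -0.3  -0.66] open -0.0002 rot [ 3.127 -0.297  0.   ]
tab end [316. 217.] [268. 171.]
front L rim [282. 194.] [245. 178.]
front R rim [358. 209.] [265. 144.]
edge@1.85 [301. 109.] [177. 118.]
edge R [388. 126.] [208.  92.]
wide_tab top [(0.68, [309.0, 205.0, 17.0, 16.0]), (0.46, [262.0, 191.0, 14.0, 51.0])]
wide_tab side [(0.57, [255.0, 168.0, 15.0, 6.0]), (0.16, [197.0, 211.0, 69.0, 60.0])]
spray_bottle top [(0.71, [178.0, 159.0, 48.0, 54.0]), (0.61, [264.0, 166.0, 11.0, 11.0])]
spray_bottle side [(0.58, [214.0, 171.0, 11.0, 36.0])]
small_case top [(0.9, [63.0, 227.0, 69.0, 42.0]), (0.83, [176.0, 159.0, 51.0, 64.0])]
small_case side [(0.74, [198.0, 211.0, 70.0, 62.0]), (0.62, [260.0, 326.0, 73.0, 56.0])]
paddle_brush top [(0.66, [283.0, 106.0, 106.0, 114.0]), (0.29, [152.0, 238.0, 25.0, 23.0])]
paddle_brush side [(0.95, [238.0, 199.0, 51.0, 13.0])]
lotion_bottle top [(0.51, [360.0, 244.0, 23.0, 12.0])]
lotion_bottle side [(0.66, [285.0, 128.0, 20.0, 36.0])]
```

View pics/j.png

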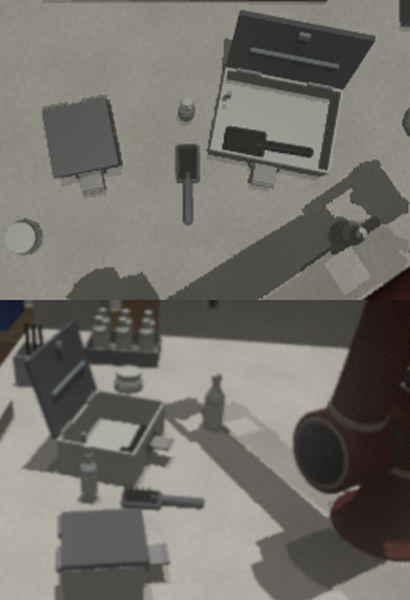

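The top view puts the lid edge corners at (302,108) and (387,124), against a prediction of (301,109) and (388,126) for 1.85 rad with the case where it was. Brush inside, tab up, small case shut, neighbours in place. Handing in.

```bash
python3 -c "
from h import *
st(); print(ctrl.finish_job())"
```

```text
t 12.25 case xyz [-0.1527 -0.27    0.2673] F [-1.18  0.33 -0.98] open 0.0001 rot [-3.127  0.298  0.   ]
the job is handed in; nothing more can be done
None
```

The wide case is open and the job is handed in at 12.3 s of the 48 s allowed. I pressed the tab with one open finger (about 3.3 N) until the lid sprang ajar, and lifted off. Then I pushed the lid over with the shut fingers. The highest push I read was about 6 N, taken between moves; I did not log it continuously.

**Last checks:**
- **Lid:** its edge corners were within about 2 px of where they should be at the 1.85 rad stop, with the case at the pose I first measured, so I saw no shift of the case.
- **Surroundings:** the tab was back up, the stored brush was lying in the tray, and the small case was shut. The spray bottle, paddle brush and lotion bottle looked unmoved.
- **Robot:** the arm stood clear and touched nothing.
- **Disagreements:** the trained networks gave a few wrong labels, such as the purple case as `small_case` and the open case as `paddle_brush` in the top view. The pictures contradicted these, so I ignored them.

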